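# Load two cartons onto the spring-bottom bin

## Task

Take the two brown cartons with the yellow tape band off the sloped rack and set them gently, not dropped, side by side on the green sprung platform in the clear bin. Both must end lying flat on their undersides, neither on top of the other, so that the platform sinks under their weight. Leave the blue box in the rack, and the orange tape roll and the red-filled parts bin where they are.

Things in the scene. Friction and masses are not known exactly. Their poses are not given: they have to be found in the camera images.
- carton_a_mid (a point): Brown carton with a yellow band, rigid, 0.35 to 0.7 kg, in one of the rack's three lanes. 120 mm long (its x axis), 55 mm wide (its y axis), 70 mm tall (its z axis); this point is its centre, half-way up. At the start its z axis leans 28 degrees from vertical towards the rack's front and its x axis points down the slope. Grip it across its 55 mm width.
- carton_b_mid (a point): Second brown carton, the same in all respects. 120 mm long (its x axis), 55 mm wide (its y axis), 70 mm tall (its z axis); this point is its centre, half-way up.
- blue_box_mid (a point): Blue box with a white band, same size and same way of lying, in the remaining lane of the rack; to be left there. 120 mm long (its x axis), 55 mm wide (its y axis), 70 mm tall (its z axis); this point is its centre, half-way up.
- rack: Fixed sloped rack whose low, open front (+x) faces away from the robot. Origin on the table under mid-slope, z up. Flat deck 370 mm (y) by 150 mm rises 28 degrees towards -x (the robot), from 40 to 109 mm high; lanes at y = -110, 0, 110 mm, 55 mm gaps between the boxes. A lip 26 mm above the deck at its low end holds the boxes, centres 101 mm high at x = +16 mm. Two 20 mm posts at y = +-195 mm.
- roof_edge (a point): Middle of the front edge of the rack's upper wire shelf: 246 mm above the table, 145 mm above and 18 mm behind (rack's -x, robot side) the boxes' centres, as wide as the rack, 75 mm deep. A gripper's body does not fit straight down over a box's middle, but does along the box's own leaning z axis, along which the box can also be drawn straight out past the shelf.
- lift: Spring-bottom bin, fixed, with clear walls 6 mm thick; origin on the table under its middle, z up. Inside 200 mm (x) by 290 mm (y), open at the top, rim 110 mm above the table.
- platform_top (a point): Centre of the upper face of the green platform that fills the bin's inside (194 by 284 mm); same axes as the bin. It stays level, lies 100 mm above the table when empty, and sinks with load.
- platform (a joint): How far the platform has sunk, in m: 0 empty (10 mm under the rim), 0.075 at the bottom stop. It moves straight down only, after 1 N of preload, by 4 mm per newton; one carton sinks it some 10 to 24 mm, two 23 to 52 mm. It is damped and comes back up when pressed and let go.
- tape_roll_mid (a point): Orange tape roll lying flat on the table, 100 mm across, 48 mm high; centre, half-way up. Bystander.
- parts_bin_mid (a point): Small clear open bin with red content, 90 x 130 x 75 mm, standing on the table; centre, half-way up. Bystander.
Things that resemble listed ones, but are neither listed nor needed, are in the scene too. Leave any purple or turquoise look-alike of the part that bears carton_b_mid alone.

How it is judged:
By the outcome, as a careful person would: the job done as asked, in the order asked, and still so for the second after the job is handed in, with the robot touching nothing.
It also fails if it takes over 70 s, if anything falls off the work surface, if the arm or the gripper's body presses on something with over 40 N, if the wrist force passes 120 N, or if a joint passes its speed limit or range.

## Robot

A 7-joint arm with a two-finger parallel gripper is mounted at the origin on the work surface. World frame = base frame: x ahead of the robot, y to its left, z up, the work surface at z = 0. Lengths are in m, angles in rad, forces in N, time in s.
With the tool pointing down it reaches from about 0.35 to 0.775 m from the base axis. Payload 3.1 kg.
Tool frame: the origin (TCP) lies between the finger pads; the fingertips stand bot.tip_extent ahead of it and the grasp point (between the pads) lies 11 mm behind it (bot.tip_extent is the distance from the TCP to the fingertips, in m); z points along the fingers, y is the line along which they close (so a half turn about z gives the same grasp; the last joint's range is limited). The gripper opens to 85 mm and grips with 20 to 120 N. Pads are 22 mm wide; open, the fingers measure 114 mm over their backs; the gripper's body (76 mm by 85 mm) begins 54 mm behind the grasp point. The pads swing forward as they close: fully open they stand 13 mm farther back than shut.
Start: joints at [1.11, 0.311, 0.014, 1.512, -0.004, 1.319, -0.027], TCP at [0.224, -0.502, 0.239] pointing down, gripper open.
Joint ranges: [-2.7, 2.7], [-0.3, 1.91], [-1.27, 1.3], [0.12, 2.57], [-1.44, 4.58], [0.2, 2.03], [-3.05, 3.05]. Speed limits (rad/s): [2.79, 2.79, 3.14, 3.14, 3.14, 3.14, 3.14].

## Interface

Orientations are given as a rotation vector (axis times angle).
In Python, from plant import bot gives the robot as it stands.
- The arm moves only by the tool arm_command, never from a script. Its arguments are lists of equal length, an entry for each row: "gripper": the opening, from -1 (shut) to 1 (fully open), so that 0 is half open; "offset": the shift along the tool's x, y, z in cm, a list of three; "delta_rot": the turn, a rotation vector about the tool's x, y, z in degrees, a list of three. A call has exactly 10 rows; each row shifts and turns the commanded pose from where the row before left it, along the tool's axes as they then stand; what a row does not reach is not made up. A row lasts 1/8 s, in which the tool goes at most 62.5 mm and 10.7 degrees, less where a joint would pass 70% of its speed; a pose out of reach is approached as far as the arm can. A call is refused whole if a number of a shift passes 6.25 or a number of a turn 10.7, either way. A call with a gripper value outside its range is refused whole. The fingers move at their own pace and stop on an object; "squeeze" is the grip in N (left out, the last holds). Time passes only in rows, so rows that do not move let the fingers close, or fill a call up. It gives the time, the measured TCP pose, the force, the opening and the grip force at its end, in the units of the state.
- bot.get_state(): the state, without advancing time (a new reading comes with each control period).
- bot.get_image(name): name is "side" or "top"; returns the picture (400x640x3 uint8, red, green, blue); there is no depth.
- bot.camera_model(name): a dict with "intrinsics" (3x3 intrinsics, pixels), "pose" (4x4, takes a point from camera to world coordinates). Camera axes: x right, y up, looking along -z (the intrinsics and any distortion apply to the point x, -y, -z); pixel columns grow to the right and rows downward; lengths in m; the calibration is good to about 2 mm. A picture is of the moment at which its call begins. camera_model takes no time and is no camera call.
- bot.close_job(): hands the job in; it is judged then, once.
Trained networks look in the newest picture that a camera, given by its name, has taken for a name from the list of things; names that differ only in an ending like _2 or _b are one class to them, and where a whole thing is asked for, a point or a joint stands for the part that bears it (a point fixed in the world has none). Each returns a list of dicts, best first, with "conf" (0 to 1); they miss things now and then, are a little off and sometimes report something else, mostly with a low value. They report only what shows in the picture. A call takes as long as a camera call. They do not tell look-alikes from the thing itself.
- bot.look_for(camera, target): "box" ([left, top, right, bottom] in pixels, round what is visible of it).
- bot.trace(camera, target): "mask" (400x640 bool, what is visible of it) and "box" ([left, top, right, bottom] in pixels, round what is visible of it).
The state is a dict: "t": time; "joint_positions": joint angles; "qd": joint speeds; "joint_torque": joint torques, N m; "ee_pos": TCP position; "orientation": TCP orientation; "wrist_force": force on the tool from outside, world axes, zero at the start; "wrist_torque": the same for the moment, N m; "width": finger opening in m; "gripper_force": force on a finger pad.
Only numpy, scipy, OpenCV 4.12 (cv2) and the standard library are available. Lean on these libraries where they do the work, as an engineer would, in place of code of your own. Each camera call takes 0.05 s, during which the arm holds its last target. There are 200 camera calls.

## Working session

There is one attempt and no reset: what is moved stays moved. The work goes in short steps, Python scripts to look and compute and a tool call to move; the robot and the scene stay as the last step left them, time stands still between calls to the robot, and variables do not carry over. Pictures are saved under pics/ and viewed, at most 10 in all, crops included, and the job is handed in when it is done.

Besides the shell and the picture viewer there is one more tool, called after "Request:" by a JSON object that holds its "api" and its "payload", one argument or row to a line. arm_command: Moves the arm, as the interface text tells. Its arguments: {"type":"object","properties":{"gripper":{"type":"array","items":{"type":"number"}},"offset":{"type":"array","items":{"type":"array","items":{"type":"number"}}},"delta_rot":{"type":"array","items":{"type":"array","items":{"type":"number"}}},"squeeze":{"type":"number"}},"required":["gripper","offset","delta_rot"]}

```bash
ls; mkdir -p pics; python3 - <<'E'
from plant import bot
import cv2,numpy as np
for n in ("side","top"):
    im=bot.get_image(n); cv2.imwrite(f"pics/{n}0.png",im[:,:,::-1])
    c=bot.camera_model(n); print(n,np.round(c["intrinsics"],1).tolist(),np.round(c["pose"],3).tolist(),[k for k in c])
    for t in ("carton_a_mid","blue_box_mid","rack","lift","platform","tape_roll_mid","parts_bin_mid"):
        print(n,t,[(np.round(d["box"]).tolist(),round(d["conf"],2)) for d in bot.look_for(n,t)])
s=bot.get_state();print(s,bot.tip_extent)
E
```

```text
pics
side [[452.8, 0.0, 324.8], [0.0, 452.8, 195.8], [0.0, 0.0, 1.0]] [[-0.937, 0.178, -0.302, 0.236], [-0.35, -0.498, 0.793, 0.826], [-0.009, 0.849, 0.529, 0.716], [0.0, 0.0, 0.0, 1.0]] ['intrinsics', 'pose']
side carton_a_mid [([286.0, 228.0, 354.0, 277.0], 0.64)]
side blue_box_mid []
side rack [([210.0, 176.0, 379.0, 400.0], 0.59)]
side lift [([298.0, 142.0, 406.0, 242.0], 0.82), ([285.0, 230.0, 353.0, 276.0], 0.24)]
side platform [([309.0, 150.0, 400.0, 202.0], 0.92), ([213.0, 175.0, 381.0, 400.0], 0.69), ([294.0, 143.0, 406.0, 247.0], 0.69)]
side tape_roll_mid []
side parts_bin_mid [([230.0, 181.0, 284.0, 231.0], 0.79)]
top [[445.3, 0.0, 320.5], [0.0, 445.3, 202.1], [0.0, 0.0, 1.0]] [[0.011, 0.977, -0.211, 0.242], [-1.0, 0.01, -0.004, 0.011], [-0.002, 0.211, 0.977, 1.462], [0.0, 0.0, 0.0, 1.0]] ['intrinsics', 'pose']
top carton_a_mid [([271.0, 187.0, 296.0, 228.0], 0.77)]
top blue_box_mid [([237.0, 187.0, 262.0, 227.0], 0.93), ([350.0, 171.0, 444.0, 234.0], 0.34)]
top rack [([167.0, 191.0, 316.0, 243.0], 0.93), ([197.0, 184.0, 227.0, 222.0], 0.35)]
top lift [([348.0, 165.0, 452.
[... 303 characters left out ...]
28266,  0.31086929,  0.0139782 ,  1.5114865 , -0.00438423,
        1.31922224, -0.02721421]), 'qd': array([ 3.17285899e-04, -1.03212445e-03,  7.85695615e-05,  9.32735700e-04,
       -2.75306083e-05,  1.03904117e-03, -1.78874033e-04]), 'joint_torque': array([-6.38913571e-05, -3.79765069e+01,  1.45492544e-01, -2.30853832e+01,
        1.20822052e-02,  1.56878112e-03, -7.89202005e-06]), 'ee_pos': array([ 0.22371253, -0.50246207,  0.23932612]), 'orientation': array([ 3.07288454e+00,  6.53195479e-01, -2.80847549e-05]), 'wrist_force': array([ 0.47894165, -0.02480498,  0.19374691]), 'wrist_torque': array([0.00023152, 0.03486689, 0.01107001]), 'gripper_force': 0.0, 'width': 0.08572705683754252} 0.008
```

```bash
python3 - <<'E'
import cv2,numpy as np
t=cv2.imread("pics/top0.png")[100:270,140:470]; s=cv2.imread("pics/side0.png")
cv2.imwrite("pics/topc.png",cv2.resize(t,None,fx=2.4,fy=2.4,interpolation=cv2.INTER_CUBIC))
E
```

```text
(no output)
```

View pics/topc.png

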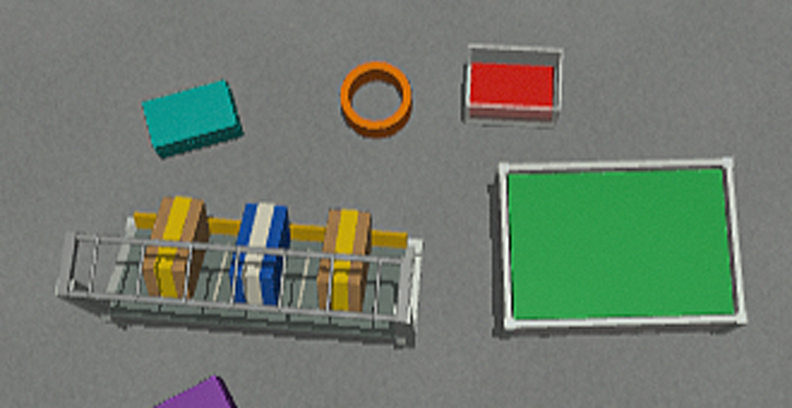

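View pics/side0.png

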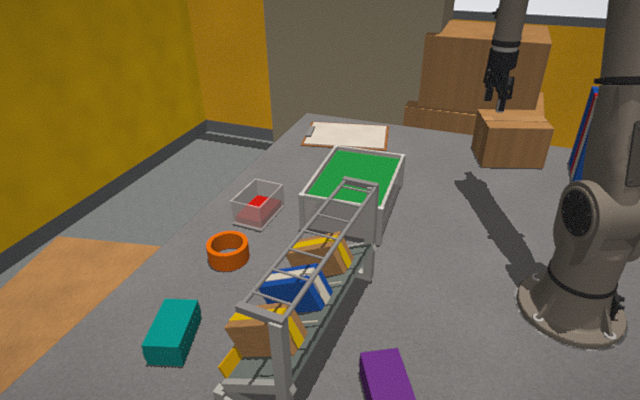

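The top crop shows brown cartons in the outer lanes at crop (175,250) and (346,258), which is full-image (213,204) and (284,207). The blue box is between them, the green bin is at full (398,202), and the purple and turquoise look-alikes lie loose on the table. The side view agrees: cartons at (267,330) and (322,255), blue box at (295,288). The two brown ones with the yellow band in the rack are the ones meant. Next I fit the rack and bin poses.

```bash
cat > h.py <<'E'
from plant import bot
import cv2,numpy as np
from scipy.optimize import minimize
from scipy.spatial.transform import Rotation as R
A=np.radians(28)
def proj(n,P):
    c=bot.camera_model(n);T=np.linalg.inv(c["pose"]);p=np.atleast_2d(P)@T[:3,:3].T+T[:3,3]
    q=(p*[1,-1,-1])@np.array(c["intrinsics"]).T;return q[:,:2]/q[:,2:]
def ray(n,uv,z):
    c=bot.camera_model(n);M=np.array(c["pose"]);uv=np.atleast_2d(uv)
    d=np.c_[uv,np.ones(len(uv))]@np.linalg.inv(c["intrinsics"]).T*[1,-1,-1]@M[:3,:3].T
    o=M[:3,3];return o+d*((z-o[2])/d[:,2])[:,None]
def boxR(yaw,tilt=A): return (R.from_euler('z',yaw)*R.from_euler('y',tilt)).as_matrix()
E
python3 - <<'E'
from h import *
S=4
def poly(img,n,P,v): cv2.fillPoly(img,[np.round((proj(n,P)+.5)*S*16).astype(np.int32)],v,cv2.LINE_8,4)
def render(n,p,bw):
    x,y,yaw=p[:3]; img=np.zeros((400*S,640*S),np.uint8)
    c=bot.camera_model(n)["pose"][:3,3]; M=boxR(yaw); Z=R.from_euler('z',yaw).as_matrix()
    L=[(l,Z@[.016,l,.101]+[x,y,0]) for l in (-.11,0,.11)]
    L.sort(key=lambda b:-np.linalg.norm(b[1]-c))
    for l,o in L:
        h=np.array([.06,.0275,.035]); v=2 if l==0 else 1
        for a in range(3):
            for s in (-1,1):
                nn=M[:,a]*s
                if nn@(c-o-nn*h[a])<=0: continue
                i,j=[k for k in range(3) if k!=a]
                def f(hi,hj):
                    q=np.zeros((4,3));q[:,a]=s*h[a];q[:,i]=np.array([-1,1,1,-1])*hi;q[:,j]=np.array([-1,-1,1,1])*hj;return o+q@M.T
                poly(img,n,f(h[i],h[j]),v)
                if a!=1: poly(img,n,f(bw,h[j]) if i==1 else f(h[i],bw),3)
    return img
obs={}
for n in ("side","top"):
    im=cv2.imread(f"pics/{n}0.png");H=cv2.cvtColor(im,cv2.COLOR_BGR2HSV).astype(int);h,s,v=H[...,0],H[...,1],H[...,2]
    roi=np.zeros((400,640),bool)
    if n=="side": roi[220:380,210:370]=1
    else: roi[175:235,190:310]=1
    br=roi&(h>8)&(h<20)&(s>70)&(s<185); bl=roi&(h>100)&(h<125)&(s>120)
    obs[n]=np.where(br,1,np.where(bl,2,0)).astype(np.uint8); print(n,br.sum(),bl.sum())
def cost(p):
    e=0
    for n in obs:
        r=render(n,p,abs(p[3]))
        for v in (1,2):
            a=cv2.resize((r==v).astype(np.float32),(640,400),interpolation=cv2.INTER_AREA);b=(obs[n]==v)
            e+=np.abs(cv2.GaussianBlur(a,(0,0),1)-cv2.GaussianBlur(b.astype(np.float32),(0,0),1)).sum()
    return e
c0=ray("top",[[248.5,206]],.101)[0];print(c0)
p0=[c0[0]-.016,c0[1],-.05,.01]
best=None
for st in (1,.3):
    r=minimize(cost,p0,method="Nelder-Mead",options=dict(initial_simplex=np.array([p0]+[np.array(p0)+d for d in np.diag([.02,.02,.1,.004])*st]),maxiter=200,xatol=2e-4))
    p0=r.x;print(r.x,r.fun)
np.save("rack.npy",r.x)
out=[]
for n,(y0,y1,x0,x1) in (("side",(200,380,200,380)),("top",(165,255,160,310))):
    im=cv2.imread(f"pics/{n}0.png");im=cv2.resize(im,None,fx=4,fy=4); q=render(n,p0,abs(p0[3]))
    for v in (1,2,3):
        cs,_=cv2.findContours((q==v).astype(np.uint8),0,1);cv2.drawContours(im,cs,-1,(0,0,255),1)
    x,y,yw=p0[:3];Z=R.from_euler('z',yw).as_matrix()
    e=proj(n,(Z@np.array([[-.002,-.2,.246],[-.002,.2,.246]]).T).T+[x,y,0]); cv2.line(im,*[tuple(int(k) for k in a*4) for a in e],(255,0,255),1)
    out.append(cv2.resize(im[y0*4:y1*4,x0*4:x1*4],(600 if n=="top" else 360,360)))
cv2.imwrite("pics/fit.png",cv2.resize(np.hstack(out),(800,300)))
# lift
im=cv2.imread("pics/top0.png");H=cv2.cvtColor(im,cv2.COLOR_BGR2HSV)
m=((H[...,0]>50)&(H[...,0]<75)&(H[...,1]>120)).astype(np.uint8);cs,_=cv2.findContours(m,0,1);k=max(cs,key=cv2.contourArea)
w=ray("top",k[:,0].astype(float),.1)[:,:2];rr=cv2.minAreaRect((w*1000).astype(np.float32));print("platform",rr)
for t in ("side","top"):
    for d in bot.look_for(t,"lift")[:1]: print(t,d["box"])
E
```

```text
side 3123 1460
top 944 454
[0.52132861 0.2407805  0.101     ]Traceback (most recent call last):
  File "<stdin>", line 41, in <module>
    res = _minimize_neldermead(fun, x0, args, callback, bounds=bounds,
                               **options)
    fxc = func(xc)
    fx = function(np.copy(x), *(wrapper_args + args))
  File "<stdin>", line 32, in cost
  File "<stdin>", line 19, in render
  File "<stdin>", line 3, in poly
  File "h.py", line 7, in proj
    c=bot.camera_model(n);T=np.linalg.inv(c["pose"]);p=np.atleast_2d(P)@T[:3,:3].T+T[:3,3]
ValueError: time passes only in moves, steps and waits
```

```bash
cat > h.py <<'E'
from plant import bot
import cv2,numpy as np
from scipy.optimize import minimize
from scipy.spatial.transform import Rotation as R
A=np.radians(28)
CM={n:bot.camera_model(n) for n in ("side","top")}
def proj(n,P):
    c=CM[n];T=np.linalg.inv(c["pose"]);p=np.atleast_2d(P)@T[:3,:3].T+T[:3,3]
    q=(p*[1,-1,-1])@np.array(c["intrinsics"]).T;return q[:,:2]/q[:,2:]
def ray(n,uv,z):
    c=CM[n];M=np.array(c["pose"]);uv=np.atleast_2d(uv)
    d=np.c_[uv,np.ones(len(uv))]@np.linalg.inv(c["intrinsics"]).T*[1,-1,-1]@M[:3,:3].T
    o=M[:3,3];return o+d*((z-o[2])/d[:,2])[:,None]
def boxR(yaw,tilt=A): return (R.from_euler('z',yaw)*R.from_euler('y',tilt)).as_matrix()
E
cat > fit.py <<'E'
from h import *
S=4
def poly(img,n,P,v): cv2.fillPoly(img,[np.round((proj(n,P)+.5)*S*16).astype(np.int32)],v,cv2.LINE_8,4)
def render(n,p,bw):
    x,y,yaw=p[:3]; img=np.zeros((400*S,640*S),np.uint8)
    c=np.array(CM[n]["pose"])[:3,3]; M=boxR(yaw); Z=R.from_euler('z',yaw).as_matrix()
    L=[(l,Z@[.016,l,.101]+[x,y,0]) for l in (-.11,0,.11)]
    L.sort(key=lambda b:-np.linalg.norm(b[1]-c))
    for l,o in L:
        h=np.array([.06,.0275,.035]); v=2 if l==0 else 1
        for a in range(3):
            for s in (-1,1):
                nn=M[:,a]*s
                if nn@(c-o-nn*h[a])<=0: continue
                i,j=[k for k in range(3) if k!=a]
                def f(hi,hj):
                    q=np.zeros((4,3));q[:,a]=s*h[a];q[:,i]=np.array([-1,1,1,-1])*hi;q[:,j]=np.array([-1,-1,1,1])*hj;return o+q@M.T
                poly(img,n,f(h[i],h[j]),v)
                if a!=1: poly(img,n,f(bw,h[j]) if i==1 else f(h[i],bw),3)
    return img
obs={}
for n in ("side","top"):
    im=cv2.imread(f"pics/{n}0.png");H=cv2.cvtColor(im,cv2.COLOR_BGR2HSV).astype(int);h,s,v=H[...,0],H[...,1],H[...,2]
    roi=np.zeros((400,640),bool)
    if n=="side": roi[220:380,210:370]=1
    else: roi[175:235,190:310]=1
    br=roi&(h>8)&(h<20)&(s>70)&(s<185); bl=roi&(h>100)&(h<125)&(s>120)
    obs[n]=np.where(br,1,np.where(bl,2,0)).astype(np.uint8)
def cost(p):
    e=0
    for n in obs:
        r=render(n,p,abs(p[3]))
        for v in (1,2):
            a=cv2.resize((r==v).astype(np.float32),(640,400),interpolation=cv2.INTER_AREA);b=(obs[n]==v)
            e+=np.abs(cv2.GaussianBlur(a,(0,0),1)-cv2.GaussianBlur(b.astype(np.float32),(0,0),1)).sum()
    return e
c0=ray("top",[[248.5,206]],.101)[0]
p0=[c0[0]-.016,c0[1],-.05,.01]
for st in (1,.3):
    r=minimize(cost,p0,method="Nelder-Mead",options=dict(initial_simplex=np.array([p0]+[np.array(p0)+d for d in np.diag([.02,.02,.1,.004])*st]),maxiter=150,xatol=2e-4))
    p0=r.x;print(r.x,r.fun)
np.save("rack.npy",r.x)
out=[]
for n,(y0,y1,x0,x1) in (("side",(200,380,200,380)),("top",(165,255,160,310))):
    im=cv2.imread(f"pics/{n}0.png");im=cv2.resize(im,None,fx=4,fy=4); q=render(n,p0,abs(p0[3]))
    for v in (1,2,3):
        cs,_=cv2.findContours((q==v).astype(np.uint8),0,1);cv2.drawContours(im,cs,-1,(0,0,255),1)
    x,y,yw=p0[:3];Z=R.from_euler('z',yw).as_matrix()
    e=proj(n,(Z@np.array([[-.002,-.2,.246],[-.002,.2,.246]]).T).T+[x,y,0]); cv2.line(im,*[tuple(int(k) for k in a*4) for a in e],(255,0,255),1)
    out.append(cv2.resize(im[y0*4:y1*4,x0*4:x1*4],(600 if n=="top" else 360,360)))
cv2.imwrite("pics/fit.png",cv2.resize(np.hstack(out),(800,300)))
im=cv2.imread("pics/top0.png");H=cv2.cvtColor(im,cv2.COLOR_BGR2HSV)
m=((H[...,0]>50)&(H[...,0]<75)&(H[...,1]>120)).astype(np.uint8);cs,_=cv2.findContours(m,0,1);k=max(cs,key=cv2.contourArea)
w=ray("top",k[:,0].astype(float),.1)[:,:2];print("platform",cv2.minAreaRect((w*1000).astype(np.float32)))
E
python3 fit.py
```

```text
[ 0.50706518  0.2428758  -0.07215743  0.01239005] 2421.95458984375
[ 0.50706765  0.24289718 -0.07275624  0.01238408] 2417.312255859375
platform ((542.7123413085938, -224.28846740722656), (193.74273681640625, 284.2350158691406), 2.0951788425445557)
```

View pics/fit.png

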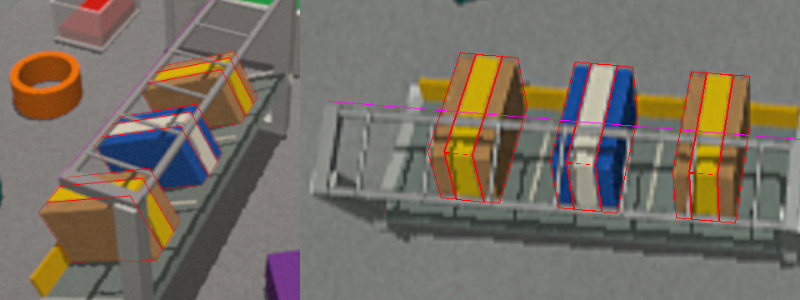

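The red outlines lie on all three boxes in both views, and the magenta line lies on the roof edge. The bin fit gives 194x284 mm, matching the listed size. I start with the near carton (lane -110), then the far one.

```bash
cat >> h.py <<'E'
rk=np.load("rack.npy")
def carton(l):
    Z=R.from_euler('z',rk[2]).as_matrix(); return Z@[.016,l,.101]+[rk[0],rk[1],0]
def toolR(yaw,tilt): return boxR(yaw,tilt)@np.diag([1,-1,-1])
LIFT=np.array([.5427,-.2243]);LY=np.radians(2.1)
def at_lift(x,y,z): return np.r_[LIFT+R.from_euler('z',LY).as_matrix()[:2,:2]@[x,y],z]
def cur():
    s=bot.get_state();return s["ee_pos"],R.from_rotvec(s["orientation"])
def plan(wps):
    """wps: list of (pos, Rmat, nrows); prints rounded rows and the pose reached"""
    p,q=cur();O=[];D=[]
    for P,M,n in wps:
        p0=p.copy();dr=(q.inv()*R.from_matrix(M)).as_rotvec()/n
        for i in range(n):
            o=np.round(q.inv().apply(p0+(P-p0)*(i+1)/n-p)*100,1 if np.linalg.norm(P-p0)/n>.02 else 2);d=np.round(np.degrees(dr),1)
            p=p+q.apply(o/100);q=q*R.from_rotvec(np.radians(d));O.append(o.tolist());D.append(d.tolist())
    print(len(O));print("offset",O);print("rot",D);print("end",p.round(4),"want",np.round(P,4),"rot err deg",np.degrees((q.inv()*R.from_matrix(M)).magnitude()).round(2))
E
python3 - <<'E'
from h import *
for l in(-.11,.11):print(carton(l))
M=boxR(rk[2]);b=carton(-.11)
plan([(np.array([.42,-.15,.40]),toolR(rk[2],0),7),(np.array([.60,.05,.34]),toolR(rk[2],A/2),5),(b+.15*M[:,2],toolR(rk[2],A),4)])
E
```

```text
[0.51502919 0.13202512 0.101     ]
[0.53102145 0.35144309 0.101     ]
16
offset [[4.6, -3.5, -2.3], [4.4, -3.7, -2.3], [4.1, -4.1, -2.3], [3.7, -4.3, -2.3], [3.5, -4.6, -2.3], [3.2, -4.9, -2.3], [2.8, -5.0, -2.3], [3.3, -4.2, 1.2], [3.4, -4.3, 1.0], [3.4, -4.2, 0.9], [3.4, -4.3, 0.7], [3.5, -4.2, 0.6], [0.2, -1.9, 2.7], [0.3, -1.9, 2.7], [0.5, -1.9, 2.7], [0.6, -1.9, 2.6]]
rot [[0.0, 0.0, 4.0], [0.0, 0.0, 4.0], [0.0, 0.0, 4.0], [0.0, 0.0, 4.0], [0.0, 0.0, 4.0], [0.0, 0.0, 4.0], [0.0, 0.0, 4.0], [0.0, -2.8, 0.0], [0.0, -2.8, 0.0], [0.0, -2.8, 0.0], [0.0, -2.8, 0.0], [0.0, -2.8, 0.0], [0.0, -3.5, 0.0], [0.0, -3.5, 0.0], [0.0, -3.5, 0.0], [0.0, -3.5, 0.0]]
end [0.5851 0.1272 0.2333] want [0.5853 0.1269 0.2334] rot err deg 0.17
```

Request:
{"api": "arm_command", "payload": {
  "gripper": [1,1,1,1,1,1,1,1,1,1],
  "offset": [
    [4.6,-3.5,-2.3],
    [4.4,-3.7,-2.3],
    [4.1,-4.1,-2.3],
    [3.7,-4.3,-2.3],
    [3.5,-4.6,-2.3],
    [3.2,-4.9,-2.3],
    [2.8,-5.0,-2.3],
    [3.3,-4.2,1.2],
    [3.4,-4.3,1.0],
    [3.4,-4.2,0.9]
  ],
  "delta_rot": [
    [0,0,4],
    [0,0,4],
    [0,0,4],
    [0,0,4],
    [0,0,4],
    [0,0,4],
    [0,0,4],
    [0,-2.8,0],
    [0,-2.8,0],
    [0,-2.8,0]
  ],
  "squeeze": 40
}}

```text
t: 2.05
ee_pos: [0.5293, -0.0296, 0.3644]
orientation: [-3.127, 0.111, 0.229]
wrist_force: [1.2, -1.2, 0.5]
width: 0.0852
gripper_force: 0.0
```

```bash
python3 - <<'E'
from h import *
s=bot.get_state();print(s["t"],s["ee_pos"],s["joint_positions"].round(2))
M=boxR(rk[2]);b=carton(-.11)
plan([(b+.17*M[:,2],toolR(rk[2],A),6),(b+.11*M[:,2],toolR(rk[2],A),4)])
E
```

```text
2.05 [ 0.5293176  -0.02956429  0.36436052] [ 0.29  0.38 -0.4   1.15  0.13  1.79 -1.73]
10
offset [[1.2, -2.7, 1.7], [1.2, -2.6, 1.7], [1.4, -2.7, 1.6], [1.4, -2.7, 1.5], [1.6, -2.6, 1.4], [1.6, -2.7, 1.3], [0.0, -0.01, 1.51], [0.0, -0.0, 1.51], [0.01, -0.01, 1.51], [-0.0, -0.0, 1.51]]
rot [[0.0, -3.3, 0.0], [0.0, -3.3, 0.0], [0.0, -3.3, 0.0], [0.0, -3.3, 0.0], [0.0, -3.3, 0.0], [0.0, -3.3, 0.0], [0.0, 0.0, 0.0], [0.0, 0.0, 0.0], [0.0, 0.0, 0.0], [0.0, 0.0, 0.0]]
end [0.5666 0.1283 0.1982] want [0.5665 0.1283 0.1981] rot err deg 0.23
```

Request:
{"api": "arm_command", "payload": {
  "gripper": [1,1,1,1,1,1,1,1,1,1],
  "offset": [
    [1.2,-2.7,1.7],
    [1.2,-2.6,1.7],
    [1.4,-2.7,1.6],
    [1.4,-2.7,1.5],
    [1.6,-2.6,1.4],
    [1.6,-2.7,1.3],
    [0,0,0],
    [0,0,0],
    [0,0,0],
    [0,0,0]
  ],
  "delta_rot": [
    [0,-3.3,0],
    [0,-3.3,0],
    [0,-3.3,0],
    [0,-3.3,0],
    [0,-3.3,0],
    [0,-3.3,0],
    [0,0,0],
    [0,0,0],
    [0,0,0],
    [0,0,0]
  ]
}}

```text
t: 3.3
ee_pos: [0.5918, 0.1244, 0.2513]
orientation: [-3.028, 0.107, 0.752]
wrist_force: [-0.6, 1.0, -1.3]
width: 0.0857
gripper_force: 0.0
```

```bash
python3 - <<'E'
from h import *
s=bot.get_state();print(s["t"],s["ee_pos"],s["joint_positions"].round(2),s["wrist_force"])
M=boxR(rk[2]);b=carton(-.11)
plan([(b+.17*M[:,2],toolR(rk[2],A),2),(b+.05*M[:,2],toolR(rk[2],A),6)])
for n in("side","top"): cv2.imwrite(f"pics/{n}1.png",bot.get_image(n)[:,:,::-1])
a=cv2.imread("pics/side1.png")[100:400,180:480];c=cv2.imread("pics/top1.png")[120:270,150:350]
cv2.imwrite("pics/pre.png",np.hstack([cv2.resize(a,(380,380)),cv2.resize(c,(420,315)) if 0 else cv2.copyMakeBorder(cv2.resize(c,(420,315)),0,65,0,0,0)]))
E
```

```text
3.3 [0.59175253 0.12436909 0.25131324] [-0.11  0.83 -0.16  0.75 -0.04  2.03 -1.89] [-0.56836883  1.00783867 -1.30504263]
8
offset [[0.13, -0.1, -0.05], [0.12, -0.11, -0.06], [0.0, 0.0, 2.0], [0.0, 0.0, 2.0], [0.0, 0.0, 2.0], [0.0, 0.0, 2.0], [0.0, 0.0, 2.0], [0.0, 0.0, 2.0]]
rot [[-0.0, -0.1, 0.1], [-0.0, -0.1, 0.1], [-0.0, 0.0, -0.0], [-0.0, 0.0, -0.0], [-0.0, 0.0, -0.0], [-0.0, 0.0, -0.0], [-0.0, 0.0, -0.0], [-0.0, 0.0, -0.0]]
end [0.5383 0.1306 0.1453] want [0.5384 0.1303 0.1451] rot err deg 0.14
```

View pics/pre.png

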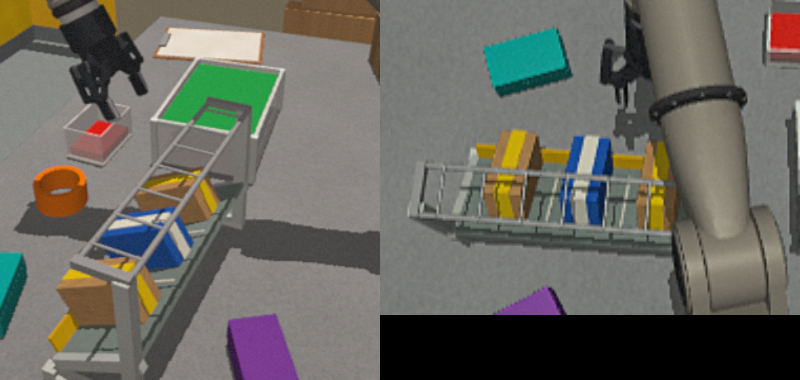

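The gripper hangs in front of and above the right carton, with its fingers either side of the carton's lane (crop 620,75), and the shelf is clear of it. I descend along the leaning axis in steps.

Request:
{"api": "arm_command", "payload": {
  "gripper": [1,1,1,1,1,1,1,1,1,1],
  "offset": [
    [0.13,-0.1,-0.05],
    [0.12,-0.11,-0.06],
    [0,0,2],
    [0,0,2],
    [0,0,2],
    [0,0,2],
    [0,0,1],
    [0,0,1],
    [0,0,0],
    [0,0,0]
  ],
  "delta_rot": [
    [0,-0.1,0.1],
    [0,-0.1,0.1],
    [0,0,0],
    [0,0,0],
    [0,0,0],
    [0,0,0],
    [0,0,0],
    [0,0,0],
    [0,0,0],
    [0,0,0]
  ]
}}

```text
t: 4.65
ee_pos: [0.5463, 0.1304, 0.16]
orientation: [-3.029, 0.112, 0.756]
wrist_force: [-0.3, 0.9, 0.3]
width: 0.0854
gripper_force: 0.0
```

```bash
python3 - <<'E'
from h import *
s=bot.get_state();print(s["t"],s["ee_pos"],s["joint_positions"].round(4),s["wrist_force"])
M=boxR(rk[2]);b=carton(-.11);print((s["ee_pos"]-b)@M)
plan([(b-.008*M[:,2],toolR(rk[2],A),6)])
E
```

```text
4.65 [0.54633119 0.13040369 0.15997819] [-0.1116  0.7564 -0.1469  1.1088 -0.0471  1.7485 -1.8849] [-0.29922614  0.87411644  0.31084112]
[-1.96082057e-05  6.58266279e-04  6.67865096e-02]
6
offset [[0.0, 0.01, 1.25], [0.0, 0.01, 1.24], [0.0, 0.02, 1.25], [0.0, 0.01, 1.25], [0.0, 0.01, 1.24], [0.0, 0.01, 1.25]]
rot [[-0.0, 0.0, -0.0], [-0.0, 0.0, -0.0], [-0.0, 0.0, -0.0], [-0.0, 0.0, -0.0], [-0.0, 0.0, -0.0], [-0.0, 0.0, -0.0]]
end [0.5112 0.1323 0.0939] want [0.5113 0.1323 0.0939] rot err deg 0.07
```

Request:
{"api": "arm_command", "payload": {
  "gripper": [1,1,1,1,1,1,1,1,1,1],
  "offset": [
    [0,0.01,1.25],
    [0,0.01,1.25],
    [0,0.01,1.25],
    [0,0.01,1.25],
    [0,0.01,1.25],
    [0,0.01,1.25],
    [0,0,0],
    [0,0,0],
    [0,0,0],
    [0,0,0]
  ],
  "delta_rot": [
    [0,0,0],
    [0,0,0],
    [0,0,0],
    [0,0,0],
    [0,0,0],
    [0,0,0],
    [0,0,0],
    [0,0,0],
    [0,0,0],
    [0,0,0]
  ]
}}

```text
t: 5.9
ee_pos: [0.511, 0.1324, 0.0937]
orientation: [-3.029, 0.112, 0.756]
wrist_force: [-0.3, -0.1, 0.5]
width: 0.0854
gripper_force: 0.0
```

Request:
{"api": "arm_command", "payload": {
  "gripper": [-0.5,-0.5,-0.5,-0.5,-0.5,-0.5,-0.5,-0.5,-0.5,-0.5],
  "offset": [
    [0,0,0],
    [0,0,0],
    [0,0,0],
    [0,0,0],
    [0,0,0],
    [0,0,0],
    [0,0,0],
    [0,0,0],
    [0,0,0],
    [0,0,0]
  ],
  "delta_rot": [
    [0,0,0],
    [0,0,0],
    [0,0,0],
    [0,0,0],
    [0,0,0],
    [0,0,0],
    [0,0,0],
    [0,0,0],
    [0,0,0],
    [0,0,0]
  ],
  "squeeze": 45
}}

```text
t: 7.15
ee_pos: [0.5111, 0.1325, 0.0934]
orientation: [-3.029, 0.112, 0.755]
wrist_force: [4.6, 0.8, -1.2]
width: 0.0547
gripper_force: 47.6
```

```bash
python3 - <<'E'
from h import *
s=bot.get_state();print(s["t"],s["ee_pos"],s["joint_positions"].round(2),s["wrist_force"],s["width"],s["gripper_force"])
M=boxR(rk[2]);b=carton(-.11);print((s["ee_pos"]-b)@M)
plan([(b+.142*M[:,2],toolR(rk[2],A),8)])
E
```

```text
7.15 [0.51107345 0.13249994 0.09336624] [-0.11  0.74 -0.15  1.31 -0.05  1.56 -1.88] [ 4.59882234  0.77681735 -1.21641344] 0.054706732394577906 47.586132287979126
[ 6.98823730e-05  1.86015133e-04 -8.60860544e-03]
8
offset [[-0.0, 0.0, -1.88], [-0.0, 0.0, -1.89], [-0.0, 0.0, -1.88], [-0.0, 0.0, -1.88], [-0.01, 0.0, -1.88], [0.0, 0.0, -1.89], [0.0, 0.01, -1.88], [0.0, -0.0, -1.88]]
rot [[-0.0, 0.0, -0.0], [-0.0, 0.0, -0.0], [-0.0, 0.0, -0.0], [-0.0, 0.0, -0.0], [-0.0, 0.0, -0.0], [-0.0, 0.0, -0.0], [-0.0, 0.0, -0.0], [-0.0, 0.0, -0.0]]
end [0.5815 0.1271 0.2264] want [0.5815 0.1272 0.2264] rot err deg 0.07
```

Gripped at 54.7 mm, so I draw it out along its axis.

Request:
{"api": "arm_command", "payload": {
  "gripper": [-0.5,-0.5,-0.5,-0.5,-0.5,-0.5,-0.5,-0.5,-0.5,-0.5],
  "offset": [
    [0,0,-0.5],
    [0,0,-1.5],
    [0,0,-2],
    [0,0,-2],
    [0,0,-2],
    [0,0,-2],
    [0,0,-2],
    [0,0,-2],
    [0,0,-1],
    [0,0,0]
  ],
  "delta_rot": [
    [0,0,0],
    [0,0,0],
    [0,0,0],
    [0,0,0],
    [0,0,0],
    [0,0,0],
    [0,0,0],
    [0,0,0],
    [0,0,0],
    [0,0,0]
  ]
}}

```text
t: 8.4
ee_pos: [0.5813, 0.127, 0.2262]
orientation: [-3.029, 0.112, 0.757]
wrist_force: [0.1, -0.4, -5.4]
width: 0.0546
gripper_force: 47.2
```

```bash
python3 - <<'E'
from h import *
s=bot.get_state();print(s["t"],s["ee_pos"],s["joint_positions"].round(2),s["wrist_force"],s["width"],s["gripper_force"])
p=s["ee_pos"]
plan([(np.r_[.60,.0,.25],toolR(rk[2]/2,A*.75),4),(at_lift(0,-.06,.24),toolR(LY,0),7)])
E
```

```text
8.4 [0.58132332 0.12702557 0.22624957] [-0.12  0.81 -0.14  0.85 -0.05  1.95 -1.89] [ 0.10043044 -0.40851877 -5.35241755] 0.054567102617568225 47.19596564769745
11
offset [[0.3, 3.1, -0.9], [0.4, 3.2, -0.8], [0.3, 3.1, -0.8], [0.3, 3.2, -0.8], [-0.5, 4.1, 0.4], [-0.6, 4.1, 0.3], [-0.7, 4.0, 0.3], [-0.7, 4.1, 0.3], [-0.8, 4.0, 0.2], [-0.8, 4.1, 0.2], [-0.9, 4.0, 0.2]]
rot [[-0.2, 1.8, -0.5], [-0.2, 1.8, -0.5], [-0.2, 1.8, -0.5], [-0.2, 1.8, -0.5], [-0.1, 3.0, -0.6], [-0.1, 3.0, -0.6], [-0.1, 3.0, -0.6], [-0.1, 3.0, -0.6], [-0.1, 3.0, -0.6], [-0.1, 3.0, -0.6], [-0.1, 3.0, -0.6]]
end [ 0.545  -0.2841  0.2401] want [ 0.5449 -0.2843  0.24  ] rot err deg 0.24
```

Request:
{"api": "arm_command", "payload": {
  "gripper": [-0.5,-0.5,-0.5,-0.5,-0.5,-0.5,-0.5,-0.5,-0.5,-0.5],
  "offset": [
    [0.3,3.1,-0.9],
    [0.4,3.2,-0.8],
    [0.3,3.1,-0.8],
    [0.3,3.2,-0.8],
    [-0.5,4.1,0.4],
    [-0.6,4.1,0.3],
    [-0.7,4.0,0.3],
    [-0.7,4.1,0.3],
    [-0.8,4.0,0.2],
    [-0.8,4.1,0.2]
  ],
  "delta_rot": [
    [-0.2,1.8,-0.5],
    [-0.2,1.8,-0.5],
    [-0.2,1.8,-0.5],
    [-0.2,1.8,-0.5],
    [-0.1,3,-0.6],
    [-0.1,3,-0.6],
    [-0.1,3,-0.6],
    [-0.1,3,-0.6],
    [-0.1,3,-0.6],
    [-0.1,3,-0.6]
  ]
}}

```text
t: 9.65
ee_pos: [0.5509, -0.2438, 0.2404]
orientation: [-3.134, -0.044, 0.082]
wrist_force: [0.5, 0.4, -3.5]
width: 0.0546
gripper_force: 47.2
```

Request:
{"api": "arm_command", "payload": {
  "gripper": [-0.5,-0.5,-0.5,-0.5,-0.5,-0.5,-0.5,-0.5,-0.5,-0.5],
  "offset": [
    [-0.8,4,0.2],
    [0,0,0],
    [0,0,0],
    [0,0,0],
    [0,0,0],
    [0,0,0],
    [0,0,0],
    [0,0,0],
    [0,0,0],
    [0,0,0]
  ],
  "delta_rot": [
    [-0.1,3,-0.6],
    [0,0,0],
    [0,0,0],
    [0,0,0],
    [0,0,0],
    [0,0,0],
    [0,0,0],
    [0,0,0],
    [0,0,0],
    [0,0,0]
  ]
}}

```text
t: 10.9
ee_pos: [0.5458, -0.284, 0.2394]
orientation: [-3.138, -0.059, -0.004]
wrist_force: [0.4, -0.2, -5.3]
width: 0.0548
gripper_force: 47.3
```

```bash
python3 - <<'E'
from h import *
s=bot.get_state();print(s["t"],s["ee_pos"],s["joint_positions"].round(2),s["wrist_force"],s["width"],s["gripper_force"])
a=bot.get_image("side")[60:360,160:560,::-1];c=bot.get_image("top")[140:260,310:470,::-1]
cv2.imwrite("pics/over.png",np.hstack([cv2.resize(a,(400,300)),cv2.resize(c,(400,300))]))
plan([(at_lift(0,-.06,.14),toolR(LY,0),6)])
E
```

```text
10.9 [ 0.54577489 -0.28395539  0.23943057] [ 0.51  0.45 -0.08  1.31  0.03  1.38 -1.1 ] [ 0.41421791 -0.22828695 -5.26221843] 0.05479566143381508 47.315388321876526
6
offset [[-0.02, 0.01, 1.66], [-0.02, 0.01, 1.66], [-0.02, 0.01, 1.65], [-0.02, 0.01, 1.66], [-0.01, 0.01, 1.66], [-0.02, 0.01, 1.66]]
rot [[-0.0, -0.0, 0.0], [-0.0, -0.0, 0.0], [-0.0, -0.0, 0.0], [-0.0, -0.0, 0.0], [-0.0, -0.0, 0.0], [-0.0, -0.0, 0.0]]
end [ 0.5449 -0.2843  0.14  ] want [ 0.5449 -0.2843  0.14  ] rot err deg 0.22
```

View pics/over.png

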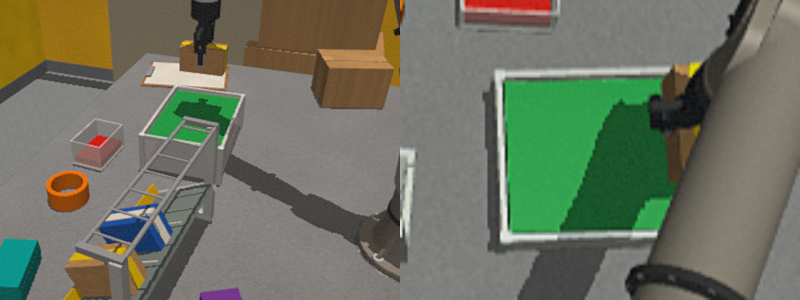

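The carton hangs level over the right end of the green platform, and the rest of the scene is undisturbed. Lowering now.

Request:
{"api": "arm_command", "payload": {
  "gripper": [-0.5,-0.5,-0.5,-0.5,-0.5,-0.5,-0.5,-0.5,-0.5,-0.5],
  "offset": [
    [-0.02,0.01,1.65],
    [-0.02,0.01,1.65],
    [-0.02,0.01,1.65],
    [-0.02,0.01,1.65],
    [-0.02,0.01,1.65],
    [0,0,1.5],
    [0,0,0.5],
    [0,0,0.4],
    [0,0,0.2],
    [0,0,0]
  ],
  "delta_rot": [
    [0,0,0],
    [0,0,0],
    [0,0,0],
    [0,0,0],
    [0,0,0],
    [0,0,0],
    [0,0,0],
    [0,0,0],
    [0,0,0],
    [0,0,0]
  ]
}}

```text
t: 12.25
ee_pos: [0.5453, -0.2843, 0.1313]
orientation: [-3.138, -0.059, -0.005]
wrist_force: [-0.2, -0.4, -6.0]
width: 0.0545
gripper_force: 47.4
```

Request:
{"api": "arm_command", "payload": {
  "gripper": [-0.5,-0.5,-0.5,-0.5,-0.5,-0.5,-0.5,-0.5,-0.5,-0.5],
  "offset": [
    [0,0,0.2],
    [0,0,0.2],
    [0,0,0.2],
    [0,0,0.2],
    [0,0,0.2],
    [0,0,0.2],
    [0,0,0.2],
    [0,0,0],
    [0,0,0],
    [0,0,0]
  ],
  "delta_rot": [
    [0,0,0],
    [0,0,0],
    [0,0,0],
    [0,0,0],
    [0,0,0],
    [0,0,0],
    [0,0,0],
    [0,0,0],
    [0,0,0],
    [0,0,0]
  ]
}}

```text
t: 13.5
ee_pos: [0.5452, -0.2842, 0.1171]
orientation: [-3.138, -0.059, -0.004]
wrist_force: [-0.2, 1.0, -1.2]
width: 0.0543
gripper_force: 47.7
```

Request:
{"api": "arm_command", "payload": {
  "gripper": [-0.5,-0.5,-0.5,-0.5,-0.5,-0.5,-0.5,-0.5,-0.5,-0.5],
  "offset": [
    [0,0,0.2],
    [0,0,0.2],
    [0,0,0.2],
    [0,0,0.1],
    [0,0,0],
    [0,0,0],
    [0,0,0],
    [0,0,0],
    [0,0,0],
    [0,0,0]
  ],
  "delta_rot": [
    [0,0,0],
    [0,0,0],
    [0,0,0],
    [0,0,0],
    [0,0,0],
    [0,0,0],
    [0,0,0],
    [0,0,0],
    [0,0,0],
    [0,0,0]
  ]
}}

```text
t: 14.75
ee_pos: [0.5453, -0.2842, 0.1101]
orientation: [-3.138, -0.059, -0.004]
wrist_force: [-0.5, 0.2, 0.9]
width: 0.0547
gripper_force: 47.8
```

Request:
{"api": "arm_command", "payload": {
  "gripper": [0.4,0.5,0.6,0.8,0.8,0.8,0.8,0.8,0.8,0.8],
  "offset": [
    [0,0,0],
    [0,0,0],
    [0,0,0],
    [0,0,0],
    [0,0,0],
    [0,0,0],
    [0,0,0],
    [0,0,0],
    [0,0,-1],
    [0,0,-2]
  ],
  "delta_rot": [
    [0,0,0],
    [0,0,0],
    [0,0,0],
    [0,0,0],
    [0,0,0],
    [0,0,0],
    [0,0,0],
    [0,0,0],
    [0,0,0],
    [0,0,0]
  ]
}}

```text
t: 16.0
ee_pos: [0.5445, -0.2839, 0.1399]
orientation: [-3.137, -0.059, -0.001]
wrist_force: [-0.0, -1.3, 0.4]
width: 0.0767
gripper_force: 0.0
```

```bash
python3 - <<'E'
from h import *
s=bot.get_state();print(s["t"],s["ee_pos"],s["width"],s["wrist_force"])
M=boxR(rk[2]);b=carton(.11)
plan([(at_lift(0,-.06,.27),toolR(LY,0),3),(np.r_[.60,.0,.30],toolR(rk[2]/2,A/3),6),(np.r_[.63,.20,.29],toolR(rk[2],A*.7),5),(b+.15*M[:,2]+[0,0,.01],toolR(rk[2],A),4)])
E
```

```text
16.0 [ 0.54446097 -0.28390133  0.13990394] 0.07673689452934253 [-0.01920207 -1.27261138  0.41167342]
18
offset [[0.0, -0.0, -4.3], [0.0, -0.0, -4.4], [0.1, 0.0, -4.3], [1.1, -4.7, -0.5], [1.0, -4.7, -0.5], [0.9, -4.7, -0.6], [0.9, -4.8, -0.6], [0.8, -4.7, -0.5], [0.7, -4.8, -0.6], [0.5, -4.0, 0.1], [0.5, -4.0, 0.1], [0.4, -4.0, 0.2], [0.4, -4.1, 0.1], [0.4, -4.0, 0.1], [-0.5, -3.6, 1.4], [-0.5, -3.6, 1.5], [-0.4, -3.6, 1.4], [-0.4, -3.6, 1.5]]
rot [[-0.1, -0.0, 0.0], [-0.1, -0.0, 0.0], [-0.1, -0.0, 0.0], [0.1, -1.6, 0.7], [0.1, -1.6, 0.7], [0.1, -1.6, 0.7], [0.1, -1.6, 0.7], [0.1, -1.6, 0.7], [0.1, -1.6, 0.7], [0.1, -2.0, 0.4], [0.1, -2.0, 0.4], [0.1, -2.0, 0.4], [0.1, -2.0, 0.4], [0.1, -2.0, 0.4], [-0.0, -2.1, 0.0], [-0.0, -2.1, 0.0], [-0.0, -2.1, 0.0], [-0.0, -2.1, 0.0]]
end [0.6012 0.3466 0.2434] want [0.6013 0.3463 0.2434] rot err deg 0.15
```

```bash
python3 - <<'E'
from h import *
M=boxR(rk[2]);b=carton(.11);z=M[:,2]
plan([(at_lift(0,-.06,.25),toolR(LY,0),3),(np.r_[.58,.0,.28],toolR(rk[2]/2,A*.4),6),(carton(0)+.13*z,toolR(rk[2],A*.9),6),(carton(.08)+.11*z,toolR(rk[2],A),3),(b+.10*z,toolR(rk[2],A),2)])
E
```

```text
20
offset [[0.0, -0.0, -3.7], [0.0, 0.0, -3.6], [0.1, 0.0, -3.7], [0.8, -4.7, -0.5], [0.6, -4.7, -0.5], [0.6, -4.8, -0.6], [0.6, -4.7, -0.5], [0.4, -4.7, -0.6], [0.4, -4.8, -0.5], [0.1, -3.9, 1.1], [0.2, -4.0, 1.0], [0.2, -3.9, 1.1], [0.2, -4.0, 1.1], [0.2, -3.9, 1.0], [0.2, -4.0, 1.1], [-0.0, -2.7, 0.7], [-0.0, -2.6, 0.6], [-0.0, -2.7, 0.7], [-0.01, -1.49, 0.5], [-0.0, -1.49, 0.49]]
rot [[-0.1, -0.0, 0.0], [-0.1, -0.0, 0.0], [-0.1, -0.0, 0.0], [0.1, -1.9, 0.7], [0.1, -1.9, 0.7], [0.1, -1.9, 0.7], [0.1, -1.9, 0.7], [0.1, -1.9, 0.7], [0.1, -1.9, 0.7], [0.1, -2.3, 0.3], [0.1, -2.3, 0.3], [0.1, -2.3, 0.3], [0.1, -2.3, 0.3], [0.1, -2.3, 0.3], [0.1, -2.3, 0.3], [-0.0, -0.9, 0.1], [-0.0, -0.9, 0.1], [-0.0, -0.9, 0.1], [-0.0, -0.1, -0.0], [-0.0, -0.1, -0.0]]
end [0.5779 0.348  0.1893] want [0.5778 0.348  0.1893] rot err deg 0.1
```

Request:
{"api": "arm_command", "payload": {
  "gripper": [0.8,0.8,0.8,1,1,1,1,1,1,1],
  "offset": [
    [0,0,-3.7],
    [0,0,-3.6],
    [0.1,0,-3.7],
    [0.8,-4.7,-0.5],
    [0.6,-4.7,-0.5],
    [0.6,-4.8,-0.6],
    [0.6,-4.7,-0.5],
    [0.4,-4.7,-0.6],
    [0.4,-4.8,-0.5],
    [0,0,0]
  ],
  "delta_rot": [
    [-0.1,0,0],
    [-0.1,0,0],
    [-0.1,0,0],
    [0.1,-1.9,0.7],
    [0.1,-1.9,0.7],
    [0.1,-1.9,0.7],
    [0.1,-1.9,0.7],
    [0.1,-1.9,0.7],
    [0.1,-1.9,0.7],
    [0,0,0]
  ]
}}

```text
t: 17.25
ee_pos: [0.5809, 0.0068, 0.2801]
orientation: [-3.118, 0.04, 0.306]
wrist_force: [-0.5, -0.6, 0.2]
width: 0.0858
gripper_force: 0.0
```

```bash
python3 - <<'E'
from h import *
s=bot.get_state();print(s["joint_positions"].round(2))
M=boxR(rk[2]);b=carton(.11);z=M[:,2]
a=bot.get_image("side")[60:360,160:560,::-1];c=bot.get_image("top")[140:260,310:470,::-1]
cv2.imwrite("pics/placed1.png",np.hstack([cv2.resize(a,(400,300)),cv2.resize(c,(400,300))]))
plan([(carton(0)+.13*z,toolR(rk[2],A*.9),5),(carton(.08)+.11*z,toolR(rk[2],A),3),(b+.10*z,toolR(rk[2],A),2)])
E
```

```text
[ 0.06  0.52 -0.16  1.13  0.05  1.69 -1.68]
10
offset [[0.2, -4.7, 1.3], [0.1, -4.8, 1.3], [0.2, -4.7, 1.2], [0.3, -4.8, 1.3], [0.3, -4.7, 1.3], [-0.0, -2.7, 0.7], [-0.1, -2.6, 0.6], [0.0, -2.7, 0.7], [0.0, -1.49, 0.49], [0.0, -1.5, 0.48]]
rot [[0.1, -2.8, 0.4], [0.1, -2.8, 0.4], [0.1, -2.8, 0.4], [0.1, -2.8, 0.4], [0.1, -2.8, 0.4], [0.1, -0.9, 0.0], [0.1, -0.9, 0.0], [0.1, -0.9, 0.0], [-0.1, -0.0, 0.0], [-0.1, -0.0, 0.0]]
end [0.5778 0.348  0.1894] want [0.5778 0.348  0.1893] rot err deg 0.13
```

View pics/placed1.png

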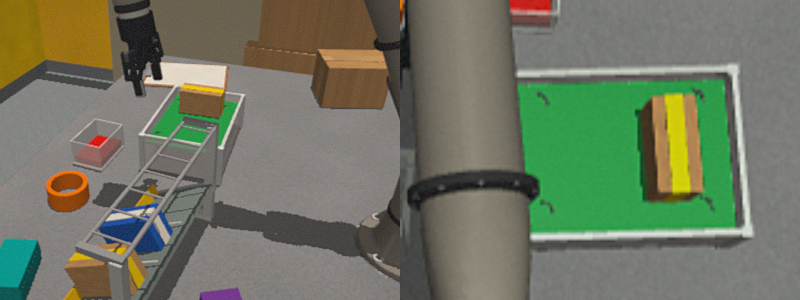

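The first carton stands flat on the right half of the platform (crop 675,147), and the platform has sunk level. On to the second carton.

Request:
{"api": "arm_command", "payload": {
  "gripper": [1,1,1,1,1,1,1,1,1,1],
  "offset": [
    [0.2,-4.7,1.3],
    [0.1,-4.8,1.3],
    [0.2,-4.7,1.2],
    [0.3,-4.8,1.3],
    [0.3,-4.7,1.3],
    [0,-2.7,0.7],
    [-0.1,-2.6,0.6],
    [0,-2.7,0.7],
    [0,-1.5,0.5],
    [0,-1.5,0.5]
  ],
  "delta_rot": [
    [0.1,-2.8,0.4],
    [0.1,-2.8,0.4],
    [0.1,-2.8,0.4],
    [0.1,-2.8,0.4],
    [0.1,-2.8,0.4],
    [0.1,-0.9,0],
    [0.1,-0.9,0],
    [0.1,-0.9,0],
    [-0.1,0,0],
    [-0.1,0,0]
  ]
}}

```text
t: 18.6
ee_pos: [0.5787, 0.347, 0.1889]
orientation: [-3.031, 0.114, 0.753]
wrist_force: [0.6, -0.6, 0.3]
width: 0.0857
gripper_force: 0.0
```

```bash
python3 - <<'E'
from h import *
s=bot.get_state();print(s["t"],s["joint_positions"].round(2),s["ee_pos"])
M=boxR(rk[2]);b=carton(.11);z=M[:,2]
print((s["ee_pos"]-b)@M)
plan([(b+.09*z,toolR(rk[2],A),2),(b+.04*z,toolR(rk[2],A),4)])
E
```

```text
18.6 [-0.39  1.01 -0.21  0.56 -0.1   1.98 -2.2 ] [0.57866494 0.34702676 0.18894028]
[ 0.00095341 -0.00094134  0.10010547]
6
offset [[-0.05, -0.05, 0.51], [-0.05, -0.04, 0.5], [0.0, -0.0, 1.25], [0.01, -0.0, 1.25], [-0.0, -0.01, 1.25], [0.0, 0.0, 1.25]]
rot [[0.0, -0.1, -0.1], [0.0, -0.1, -0.1], [0.0, 0.0, 0.0], [0.0, 0.0, 0.0], [0.0, 0.0, 0.0], [0.0, 0.0, 0.0]]
end [0.5497 0.3501 0.1363] want [0.5498 0.3501 0.1363] rot err deg 0.11
```

Request:
{"api": "arm_command", "payload": {
  "gripper": [1,1,1,1,1,1,1,1,1,1],
  "offset": [
    [-0.05,-0.04,0.5],
    [-0.05,-0.04,0.5],
    [0,0,1.25],
    [0,0,1.25],
    [0,0,1.25],
    [0,0,1.25],
    [0,0,1],
    [0,0,1],
    [0,0,0],
    [0,0,0]
  ],
  "delta_rot": [
    [0,-0.1,-0.1],
    [0,-0.1,-0.1],
    [0,0,0],
    [0,0,0],
    [0,0,0],
    [0,0,0],
    [0,0,0],
    [0,0,0],
    [0,0,0],
    [0,0,0]
  ]
}}

```text
t: 19.85
ee_pos: [0.5397, 0.3516, 0.1192]
orientation: [-3.028, 0.105, 0.758]
wrist_force: [0.1, -0.8, -0.5]
width: 0.0854
gripper_force: 0.0
```

```bash
python3 - <<'E'
from h import *
s=bot.get_state();print(s["t"],s["joint_positions"].round(2),s["wrist_force"])
M=boxR(rk[2]);b=carton(.11);z=M[:,2]
print((s["ee_pos"]-b)@M)
plan([(b-.008*z,toolR(rk[2],A),3)])
a=bot.get_image("side")[160:400,180:420,::-1];c=bot.get_image("top")[150:260,160:320,::-1]
cv2.imwrite("pics/g2.png",np.hstack([cv2.resize(a,(360,360)),cv2.resize(c,(440,360))]))
E
```

```text
19.85 [-0.38  0.94 -0.22  0.88 -0.1   1.74 -2.19] [ 0.07364807 -0.78844446 -0.49683696]
[-0.00087316  0.00076674  0.02012288]
3
offset [[0.03, 0.03, 0.94], [0.03, 0.02, 0.93], [0.03, 0.03, 0.94]]
rot [[-0.0, 0.0, 0.1], [-0.0, 0.0, 0.1], [-0.0, 0.0, 0.1]]
end [0.5273 0.3517 0.094 ] want [0.5273 0.3517 0.0939] rot err deg 0.16
```

View pics/g2.png

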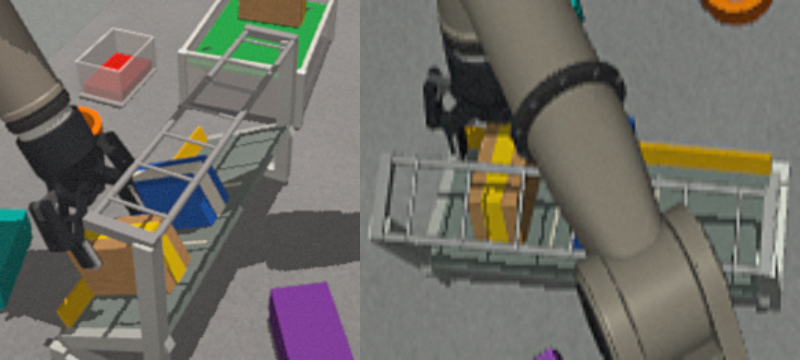

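The fingers straddle the far carton (side crop 90,245 and 130,170), clear of the blue box and the post. I finish the descent and grip.

Request:
{"api": "arm_command", "payload": {
  "gripper": [1,1,1,1,1,-0.5,-0.5,-0.5,-0.5,-0.5],
  "offset": [
    [0.03,0.03,0.95],
    [0.03,0.03,0.95],
    [0.03,0.03,0.95],
    [0,0,0],
    [0,0,0],
    [0,0,0],
    [0,0,0],
    [0,0,0],
    [0,0,0],
    [0,0,0]
  ],
  "delta_rot": [
    [0,0,0.1],
    [0,0,0.1],
    [0,0,0.1],
    [0,0,0],
    [0,0,0],
    [0,0,0],
    [0,0,0],
    [0,0,0],
    [0,0,0],
    [0,0,0]
  ]
}}

```text
t: 21.2
ee_pos: [0.5275, 0.3518, 0.0935]
orientation: [-3.028, 0.113, 0.757]
wrist_force: [3.3, 2.1, 0.6]
width: 0.0543
gripper_force: 50.2
```

Request:
{"api": "arm_command", "payload": {
  "gripper": [-0.5,-0.5,-0.5,-0.5,-0.5,-0.5,-0.5,-0.5,-0.5,-0.5],
  "offset": [
    [0,0,0],
    [0,0,0],
    [0,0,0],
    [0,0,-0.5],
    [0,0,-1],
    [0,0,-1],
    [0,0,-1.5],
    [0,0,-1.5],
    [0,0,-1.5],
    [0,0,-1]
  ],
  "delta_rot": [
    [0,0,0],
    [0,0,0],
    [0,0,0],
    [0,0,0],
    [0,0,0],
    [0,0,0],
    [0,0,0],
    [0,0,0],
    [0,0,0],
    [0,0,0]
  ]
}}

```text
t: 22.45
ee_pos: [0.565, 0.3487, 0.1647]
orientation: [-3.029, 0.113, 0.759]
wrist_force: [0.2, 0.4, -5.7]
width: 0.0548
gripper_force: 49.7
```

```bash
python3 - <<'E'
from h import *
s=bot.get_state();print(s["t"],s["joint_positions"].round(2),s["wrist_force"])
M=boxR(rk[2]);b=carton(.11);z=M[:,2];x=M[:,0]
print((s["ee_pos"]-b)@M)
plan([(b+.10*z,toolR(rk[2],A),2),(carton(.05)+.125*z+.01*x,toolR(rk[2],A),2),(carton(-.06)+.135*z+.02*x,toolR(rk[2],A),3),(np.r_[.59,-.0,.25],toolR(rk[2]/2,A*.75),3)])
E
```

```text
22.45 [-0.38  0.98 -0.22  0.69 -0.1   1.89 -2.2 ] [ 0.24721881  0.42920896 -5.73549385]
[ 0.00018946 -0.00030131  0.07220651]
10
offset [[-0.01, -0.02, -1.39], [-0.01, -0.01, -1.39], [0.5, 3.0, -1.2], [0.5, 3.0, -1.3], [0.3, 3.7, -0.3], [0.4, 3.6, -0.4], [0.3, 3.7, -0.3], [-0.5, 5.9, -1.2], [-0.6, 5.8, -1.2], [-0.5, 5.9, -1.2]]
rot [[-0.0, 0.1, -0.1], [-0.0, 0.1, -0.1], [-0.0, -0.0, 0.0], [-0.0, -0.0, 0.0], [-0.0, -0.0, 0.0], [-0.0, -0.0, 0.0], [-0.0, -0.0, 0.0], [-0.3, 2.3, -0.6], [-0.3, 2.3, -0.6], [-0.3, 2.3, -0.6]]
end [5.904e-01 2.000e-04 2.499e-01] want [ 0.59 -0.    0.25] rot err deg 0.04
```

```bash
python3 - <<'E'
from h import *
M=boxR(rk[2]);z=M[:,2];x=M[:,0]
plan([(carton(.11)+.098*z,toolR(rk[2],A),2),(carton(.0)+.105*z+.008*x,toolR(rk[2],A),3),(carton(-.11)+.125*z+.01*x,toolR(rk[2],A),3),(np.r_[.59,.05,.25],toolR(rk[2]/2,A*.75),2)])
E
```

```text
10
offset [[-0.01, -0.02, -1.29], [-0.01, -0.01, -1.29], [0.3, 3.7, -0.2], [0.2, 3.6, -0.3], [0.3, 3.7, -0.2], [0.1, 3.7, -0.7], [0.0, 3.6, -0.6], [0.1, 3.7, -0.7], [-0.5, 3.8, -2.2], [-0.3, 3.8, -2.2]]
rot [[-0.0, 0.1, -0.1], [-0.0, 0.1, -0.1], [-0.0, -0.0, 0.0], [-0.0, -0.0, 0.0], [-0.0, -0.0, 0.0], [-0.0, -0.0, 0.0], [-0.0, -0.0, 0.0], [-0.0, -0.0, 0.0], [-0.4, 3.5, -0.9], [-0.4, 3.5, -0.9]]
end [0.5901 0.0504 0.2495] want [0.59 0.05 0.25] rot err deg 0.1
```

Request:
{"api": "arm_command", "payload": {
  "gripper": [-0.5,-0.5,-0.5,-0.5,-0.5,-0.5,-0.5,-0.5,-0.5,-0.5],
  "offset": [
    [0,0,-1.3],
    [0,0,-1.3],
    [0.3,3.7,-0.2],
    [0.2,3.6,-0.3],
    [0.3,3.7,-0.2],
    [0.1,3.7,-0.7],
    [0,3.6,-0.6],
    [0.1,3.7,-0.7],
    [-0.5,3.8,-2.2],
    [-0.3,3.8,-2.2]
  ],
  "delta_rot": [
    [0,0.1,-0.1],
    [0,0.1,-0.1],
    [0,0,0],
    [0,0,0],
    [0,0,0],
    [0,0,0],
    [0,0,0],
    [0,0,0],
    [-0.4,3.5,-0.9],
    [-0.4,3.5,-0.9]
  ]
}}

```text
t: 23.7
ee_pos: [0.5899, 0.0493, 0.2493]
orientation: [-3.081, 0.055, 0.569]
wrist_force: [0.6, -0.3, -5.9]
width: 0.0543
gripper_force: 50.0
```

```bash
python3 - <<'E'
from h import *
s=bot.get_state();print(s["t"],s["joint_positions"].round(2),s["wrist_force"],s["width"])
plan([(at_lift(0,.05,.24),toolR(LY,0),7)])
E
```

```text
23.7 [-0.    0.7  -0.17  0.95  0.04  1.86 -1.76] [ 0.59404402 -0.27764692 -5.93288971] 0.054314961327688
7
offset [[-0.5, 3.2, 0.3], [-0.6, 3.2, 0.3], [-0.6, 3.2, 0.3], [-0.6, 3.2, 0.3], [-0.7, 3.2, 0.2], [-0.7, 3.2, 0.2], [-0.8, 3.2, 0.1]]
rot [[-0.1, 3.0, -0.6], [-0.1, 3.0, -0.6], [-0.1, 3.0, -0.6], [-0.1, 3.0, -0.6], [-0.1, 3.0, -0.6], [-0.1, 3.0, -0.6], [-0.1, 3.0, -0.6]]
end [ 0.5409 -0.1744  0.2404] want [ 0.5409 -0.1743  0.24  ] rot err deg 0.2
```

Request:
{"api": "arm_command", "payload": {
  "gripper": [-0.5,-0.5,-0.5,-0.5,-0.5,-0.5,-0.5,-0.5,-0.5,-0.5],
  "offset": [
    [-0.5,3.2,0.3],
    [-0.6,3.2,0.3],
    [-0.6,3.2,0.3],
    [-0.6,3.2,0.3],
    [-0.7,3.2,0.2],
    [-0.7,3.2,0.2],
    [-0.8,3.2,0.1],
    [0,0,0],
    [0,0,0],
    [0,0,0]
  ],
  "delta_rot": [
    [-0.1,3,-0.6],
    [-0.1,3,-0.6],
    [-0.1,3,-0.6],
    [-0.1,3,-0.6],
    [-0.1,3,-0.6],
    [-0.1,3,-0.6],
    [-0.1,3,-0.6],
    [0,0,0],
    [0,0,0],
    [0,0,0]
  ]
}}

```text
t: 24.95
ee_pos: [0.5413, -0.1713, 0.2401]
orientation: [-3.137, -0.063, -0.0]
wrist_force: [0.6, 0.3, -4.3]
width: 0.0547
gripper_force: 49.8
```

```bash
python3 - <<'E'
from h import *
s=bot.get_state();print(s["t"],s["joint_positions"].round(2),s["wrist_force"],s["width"])
plan([(at_lift(0,.05,.13),toolR(LY,0),7)])
E
```

```text
24.95 [ 0.38  0.35 -0.15  1.45  0.05  1.34 -1.29] [ 0.60991534  0.25229615 -4.27305059] 0.05466207664737253
7
offset [[-0.01, 0.05, 1.57], [-0.01, 0.05, 1.57], [-0.01, 0.05, 1.58], [-0.0, 0.05, 1.57], [-0.01, 0.05, 1.57], [-0.01, 0.05, 1.57], [-0.01, 0.04, 1.58]]
rot [[-0.0, -0.0, 0.0], [-0.0, -0.0, 0.0], [-0.0, -0.0, 0.0], [-0.0, -0.0, 0.0], [-0.0, -0.0, 0.0], [-0.0, -0.0, 0.0], [-0.0, -0.0, 0.0]]
end [ 0.5409 -0.1743  0.13  ] want [ 0.5409 -0.1743  0.13  ] rot err deg 0.3
```

Request:
{"api": "arm_command", "payload": {
  "gripper": [-0.5,-0.5,-0.5,-0.5,-0.5,-0.5,-0.5,-0.5,-0.5,-0.5],
  "offset": [
    [0,0.05,1.6],
    [0,0.05,1.6],
    [0,0.05,1.6],
    [0,0.05,1.6],
    [0,0.05,1.6],
    [0,0.05,1.6],
    [0,0,1.2],
    [0,0,0.8],
    [0,0,0.4],
    [0,0,0.3]
  ],
  "delta_rot": [
    [0,0,0],
    [0,0,0],
    [0,0,0],
    [0,0,0],
    [0,0,0],
    [0,0,0],
    [0,0,0],
    [0,0,0],
    [0,0,0],
    [0,0,0]
  ]
}}

```text
t: 26.2
ee_pos: [0.5415, -0.1762, 0.1173]
orientation: [-3.139, -0.058, -0.003]
wrist_force: [-0.2, -0.3, -4.9]
width: 0.0544
gripper_force: 50.0
```

Request:
{"api": "arm_command", "payload": {
  "gripper": [-0.5,-0.5,-0.5,-0.5,-0.5,-0.5,-0.5,-0.5,-0.5,-0.5],
  "offset": [
    [0,0,0.2],
    [0,0,0.2],
    [0,0,0.2],
    [0,0,0.2],
    [0,0,0.2],
    [0,0,0.2],
    [0,0,0.2],
    [0,0,0.2],
    [0,0,0],
    [0,0,0]
  ],
  "delta_rot": [
    [0,0,0],
    [0,0,0],
    [0,0,0],
    [0,0,0],
    [0,0,0],
    [0,0,0],
    [0,0,0],
    [0,0,0],
    [0,0,0],
    [0,0,0]
  ]
}}

```text
t: 27.45
ee_pos: [0.5414, -0.1762, 0.1013]
orientation: [-3.139, -0.058, -0.002]
wrist_force: [0.9, -0.8, -2.0]
width: 0.0543
gripper_force: 50.3
```

Request:
{"api": "arm_command", "payload": {
  "gripper": [-0.5,-0.5,-0.5,-0.5,-0.5,-0.5,-0.5,-0.5,-0.5,-0.5],
  "offset": [
    [0,0,0.2],
    [0,0,0.2],
    [0,0,0.2],
    [0,0,0.2],
    [0,0,0.2],
    [0,0,0.1],
    [0,0,0],
    [0,0,0],
    [0,0,0],
    [0,0,0]
  ],
  "delta_rot": [
    [0,0,0],
    [0,0,0],
    [0,0,0],
    [0,0,0],
    [0,0,0],
    [0,0,0],
    [0,0,0],
    [0,0,0],
    [0,0,0],
    [0,0,0]
  ]
}}

```text
t: 28.7
ee_pos: [0.5414, -0.1762, 0.0903]
orientation: [-3.139, -0.058, -0.003]
wrist_force: [2.0, -0.8, 0.3]
width: 0.0543
gripper_force: 50.5
```

```bash
python3 - <<'E'
from h import *
F=[]
for i in range(6):
    bot.get_image("top");s=bot.get_state();F.append(s["wrist_force"])
print(np.mean(F,0),s["ee_pos"],s["t"])
E
```

```text
[ 2.55272824 -0.79984028  0.57464181] [ 0.54144285 -0.176192    0.09024588] 29.0
```

Request:
{"api": "arm_command", "payload": {
  "gripper": [0.4,0.5,0.6,0.8,0.8,0.8,0.8,0.8,0.8,0.8],
  "offset": [
    [0,0,0],
    [0,0,0],
    [0,0,0],
    [0,0,0],
    [0,0,0],
    [0,0,0],
    [0,0,0],
    [0,0,0],
    [0,0,-1],
    [0,0,-2]
  ],
  "delta_rot": [
    [0,0,0],
    [0,0,0],
    [0,0,0],
    [0,0,0],
    [0,0,0],
    [0,0,0],
    [0,0,0],
    [0,0,0],
    [0,0,0],
    [0,0,0]
  ]
}}

```text
t: 30.25
ee_pos: [0.5405, -0.176, 0.1201]
orientation: [-3.138, -0.058, 0.001]
wrist_force: [-0.5, -0.3, 0.9]
width: 0.0768
gripper_force: 0.0
```

Request:
{"api": "arm_command", "payload": {
  "gripper": [0.8,0.8,0.8,0.8,0.8,0.8,0.8,0.8,0.8,0.8],
  "offset": [
    [0,0,-4],
    [0,0,-4],
    [0,0,-4],
    [0,0,-4],
    [0,0,-4],
    [-4,0,-2],
    [-4,0,0],
    [-4,0,0],
    [-2,0,0],
    [0,0,0]
  ],
  "delta_rot": [
    [0,0,0],
    [0,0,0],
    [0,0,0],
    [0,0,0],
    [0,0,0],
    [0,0,0],
    [0,0,0],
    [0,0,0],
    [0,0,0],
    [0,0,0]
  ]
}}

```text
t: 31.5
ee_pos: [0.4, -0.1822, 0.3412]
orientation: [-3.14, -0.055, -0.004]
wrist_force: [0.5, -0.1, -0.4]
width: 0.0767
gripper_force: 0.0
```

```bash
python3 - <<'E'
from h import *
s=bot.get_state();print(s["t"],s["ee_pos"])
a=bot.get_image("side")[60:360,160:560,::-1];c=bot.get_image("top")[110:260,150:470,::-1]
cv2.imwrite("pics/final.png",np.hstack([cv2.resize(a,(360,270)),cv2.copyMakeBorder(cv2.resize(c,(440,206)),0,64,0,0,0)]))
E
```

```text
31.5 [ 0.40004627 -0.18224669  0.34124163]
```

View pics/final.png

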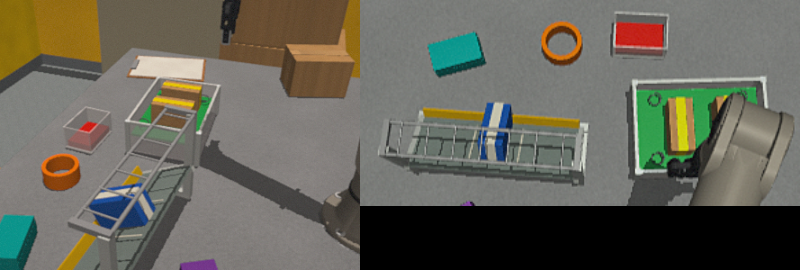

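Both cartons lie flat side by side on the sunk platform (side crop 180,88 and 172,108; top crop 682,125 and 722,108). The blue box is still in the rack, the tape roll and parts bin are unmoved, and the gripper is clear. Handing in.

```bash
python3 -c "
from plant import bot
print(bot.close_job())"
```

```text
the job is handed in; nothing more can be done
None
```

Both yellow-banded cartons now lie flat, side by side, on the sunk green platform; the blue box, tape roll and parts bin were left in place, and the job was handed in at about 31.5 s (no verdict was returned).

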